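# Weigh the jar of spare nuts on the carport balance

### The arm

A 6-joint arm with a two-finger parallel gripper is mounted at the origin on the work surface. World frame = base frame: x ahead of the robot, y to its left, z up, the work surface at z = 0. Lengths are in mm, angles in rad, forces in N, time in s.
With the tool pointing down it reaches from about 275 to 725 mm from the base axis. Payload 5.6 kg.
Tool frame: the origin (TCP) lies at the very end of the fingers, on their centre line; the grasp point (between the pads) lies 19 mm behind it; z points along the fingers, y is the direction in which the jaws open and shut (so a half turn about z gives the same grasp; the last joint's range is limited). The gripper opens to 85 mm and grips with 20 to 120 N. Pads are 22 mm wide; open, the fingers measure 114 mm over their backs; the gripper's body (76 mm by 85 mm) begins 54 mm behind the grasp point. The pads swing forward as they close: fully open they stand 13 mm farther back than shut.
Start: joints at [1.439, 0.255, 0.108, 0, -1.424, -0.285], TCP at [222.633, 502.919, 231.283] pointing down, gripper open.
Joint ranges: [-2.95, 2.95], [-1.21, 1.97], [-1.09, 1.5], [-2.87, 1.71], [-2.94, -0.07], [-3.05, 3.05]. Speed limits (rad/s): [2.57, 2.57, 3.14, 3.14, 3.14, 3.14].

### API

Orientations are given as a 3x3 rotation matrix whose columns are the frame's x, y, z axes.
In Python, from station import env gives the robot as it stands.
- The arm moves only by the shell command python3 -m crank 'ROWS' [OPENING] [FORCE]. ROWS is JSON, a list of rows, each an object with "translation": the shift along the world's x, y, z in m, a list of three; "delta_rot": the turn, a rotation vector about the world's x, y, z in rad, a list of three. A call has 1 to 10 rows; each row is the pose to reach, as a shift and turn from the pose commanded when the call began; what a row does not reach only later rows make up. A row lasts 1/10 s, in which the tool goes at most 50 mm and 8.59 degrees, less where a joint would pass 70% of its speed; a pose out of reach is approached as far as the arm can. A call with a gripper value outside its range is refused whole. OPENING is the opening in per cent of the stroke, from 0 (shut) to 100 (fully open), set as the call begins (- or left out, the last holds). The fingers move at their own pace and stop on an object; FORCE is the grip in N (left out, the last holds). Time passes only in rows, so rows that repeat a pose let the fingers close. It gives the time, the measured TCP pose, the force and the opening at its end, in the units of the state.
- env.state(): the state, without advancing time (a new reading comes with each control period).
- env.capture(name): name is "side" or "top"; returns (picture, depth): 400x640x3 uint8, blue, green, red; 400x640 float32, mm along the optical axis (not along the pixel's ray), 0 where there is no reading.
- env.calibration(name): a dict with "fx", "fy", "cx", "cy" (pixels), "distortion" ([k1, k2, p1, p2, k3] as OpenCV has them; the pictures are not rectified), "pose" (4x4, takes a point from camera to world coordinates). Camera axes: x right, y up, looking along -z (the intrinsics and any distortion apply to the point x, -y, -z); pixel columns grow to the right and rows downward; lengths in mm; the calibration is good to about 2 mm. A picture is of the moment at which its call begins. calibration takes no time and is no camera call.
- env.close_job(): hands the job in, once; it reports no verdict.
The state is a dict: "time_s": time; "joint_pos": joint angles; "dq": joint speeds; "joint_efforts": joint torques, N m; "tool_pos": TCP position; "tcp_rot": TCP orientation; "contact_force": force on the tool from outside, world axes, zero at the start; "moment": the same for the moment, N m; "width": finger opening in mm.
Only numpy, scipy, OpenCV 4.12 (cv2) and the standard library are available. Lean on these libraries where they do the work, as an engineer would, in place of code of your own. Each camera call takes 0.05 s, during which the arm holds its last target. There are 200 camera calls.

### The job

Weigh the lidded jar that stands on one pan of the balance: stand steel counterweights upright on the empty pan, setting them down gently, until the beam floats as nearly level as these weights allow. Leave any weight you do not need standing on the bench, and leave the jar on its pan and the other things where they are.

Things in the scene. Friction and masses are not known exactly. Their poses are not given: they have to be found in the camera images.
- balance: Fixed base of a two-pan balance, grey plate 120 x 170 x 12 mm with a column; origin at its underside's centre on the bench. The beam lies along its y: jar's pan at +y, empty weight pan at -y, each 130 mm from the beam's pivot (65 mm above the bench). A dark needle on the beam rises to 173 mm at a fixed white plate (56 mm wide, top at 161 mm): needle upright at the centre mark = level.
- beam (a joint): Beam angle, rad: 0 level, positive when the jar's side is low; stops at +-0.16. It settles in about 1 s at 0.0012 rad per gram of difference (jar minus weights); beyond 133 g it lies on a stop. The jar weighs 235 to 365 g, so it starts on the + stop; the large weight is always needed, with the medium, the small or both.
- weight_pan_floor (a point): Centre of the upper face of the empty pan's floor; axes as the balance's. Steel tray, inside 140 mm along x and 90 mm along y, rim 3 mm high and 3 mm thick; 110 mm above the bench when level, 21 mm higher at the start. A parallel link keeps it horizontal as it rises and sinks, so it does not matter where on it a weight stands.
- jar_pan_floor (a point): Centre of the upper face of the floor of the other, identical pan, which carries the jar; 110 mm above the bench when level, lower at the start.
- jar_mid (a point): Centre (half-way up) of the glass jar of nuts with a metal lid, 66 mm diameter, 85 mm tall; z its upward axis. It stands on the jar pan and stays there. Its weight changes from start to start.
- weight_large_mid (a point): Site at the centre (half-way up) of the large plain steel counterweight, 200 g: an upright cylinder 32 mm in diameter and 29 mm high with a narrow neck and a small round knob on top, 44 mm tall in all; z is its own upward axis. Starts standing on the bench to the right of the balance; which weight stands where changes.
- weight_medium_mid (a point): Site at the centre (half-way up) of the medium plain steel counterweight, 100 g: an upright cylinder 25 mm in diameter and 24 mm high with a narrow neck and a small round knob on top, 36 mm tall in all; z is its own upward axis. Starts standing on the bench to the right of the balance; which weight stands where changes.
- weight_small_mid (a point): Site at the centre (half-way up) of the small plain steel counterweight, 50 g: an upright cylinder 20 mm in diameter and 18 mm high with a narrow neck and a small round knob on top, 27 mm tall in all; z is its own upward axis. Starts standing on the bench to the right of the balance; which weight stands where changes.
- bulb_box: Silver box of spare bulbs, 50 x 110 x 45 mm (x, y, z); origin at the centre of its underside. A bystander: not needed.
- tyre_gauge: Chrome pencil tyre gauge lying along its x axis, about 170 mm long, 24 mm thick at the head; origin on its underside near the middle. A bystander: not needed.
- multi_tool: Folded steel multi-tool, 100 x 33 x 18 mm; origin at the centre of its underside. A bystander: not needed.
- fuse_puller: Small black plastic fuse puller, about 65 x 17 x 10 mm; origin on its underside near the middle. A bystander: not needed.
There are look-alikes about, which are no part of the job. Leave any brown look-alike of the part that bears weight_medium_mid alone. Leave any yellow look-alike of the part that bears weight_large_mid alone.

How it is judged:
By the outcome, as a careful person would: the job done as asked, in the order asked, and still so for the second after the job is handed in, with the robot touching nothing.
It also fails if it takes over 69 s, if anything falls off the work surface, if the arm or the gripper's body presses on something with over 40 N, if the wrist force passes 120 N, or if a joint passes its speed limit or range.

## Working session

There is one attempt and no reset: what is moved stays moved. The work goes in short steps, Python scripts to look and compute and a shell command to move; the robot and the scene stay as the last step left them, time stands still between calls to the robot, and variables do not carry over. Pictures are saved under pics/ and viewed, about 8 in all and at most 12, crops included, and the job is handed in when it is done.

```bash
mkdir -p pics; cat > h.py <<'E'
import numpy as np, cv2
from station import env
def snap(n,f):
    p,d=env.capture(n); np.savez('pics/'+f+'.npz',p=p,d=d); cv2.imwrite('pics/'+f+'.png',p); return p,d
def ray(n,uv):
    c=env.calibration(n); K=np.array([[c['fx'],0,c['cx']],[0,c['fy'],c['cy']],[0,0,1]])
    u=cv2.undistortPoints(np.array(uv,float).reshape(-1,1,2),K,np.array(c['distortion'])).reshape(-1,2)
    T=np.array(c['pose']); d=np.c_[u[:,0],-u[:,1],-np.ones(len(u))]
    return T[:3,3], d@T[:3,:3].T
def onz(n,uv,z):
    o,d=ray(n,uv); return o+d*((z-o[2])/d[:,2])[:,None]
def dep(n,uv,z):  # depth along axis
    o,d=ray(n,uv); return o+d*np.array(z,float).reshape(-1,1)
def tri(n1,a,n2,b):
    o1,d1=ray(n1,[a]);o2,d2=ray(n2,[b]);d1=d1[0];d2=d2[0]
    t=np.linalg.lstsq(np.c_[d1,-d2],o2-o1,rcond=None)[0]; p,q=o1+t[0]*d1,o2+t[1]*d2
    return (p+q)/2,np.linalg.norm(p-q)
E
python3 - <<'E'
from h import *
for n in('side','top'):
    snap(n,n+'0'); c=env.calibration(n); print(n,{k:np.round(v,3).tolist() for k,v in c.items()})
s=env.state(); print(s['time_s'],s['tool_pos'],s['tcp_rot'],s['width'],s['contact_force'])
E
```

```text
side {'fx': 417.777, 'fy': 417.777, 'cx': 320.688, 'cy': 197.625, 'distortion': [-0.094, 0.0, 0.0, 0.0, 0.0], 'pose': [[0.91, 0.252, -0.328, 220.93], [-0.413, 0.583, -0.699, -673.199], [0.015, 0.772, 0.635, 745.531], [0.0, 0.0, 0.0, 1.0]]}
top {'fx': 417.775, 'fy': 417.775, 'cx': 319.06, 'cy': 204.769, 'distortion': [-0.095, 0.0, 0.0, 0.0, 0.0], 'pose': [[-0.016, 0.989, -0.147, 410.713], [-1.0, -0.015, 0.01, 1.202], [0.007, 0.147, 0.989, 1007.895], [0.0, 0.0, 0.0, 1.0]]}
0.1 [222.42966196 502.5159426  230.47525693] [[ 9.14357588e-01 -4.04907140e-01 -6.39564736e-04]
 [-4.04907638e-01 -9.14356131e-01 -1.63391698e-03]
 [ 7.67947129e-05  1.75294903e-03 -9.99998461e-01]] 85.20369340159877 [ 0.47213395 -0.39799474  0.34359877]
```

View pics/side0.png

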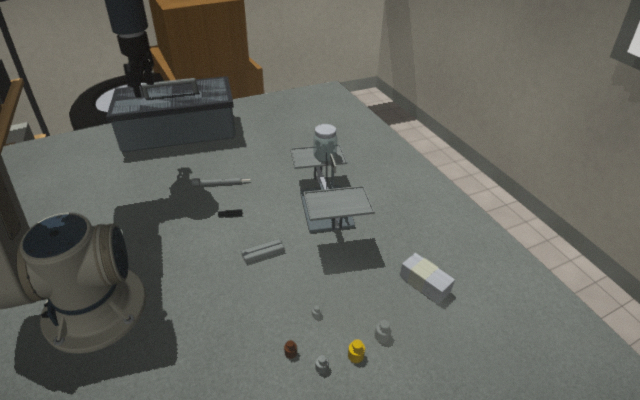

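View pics/top0.png

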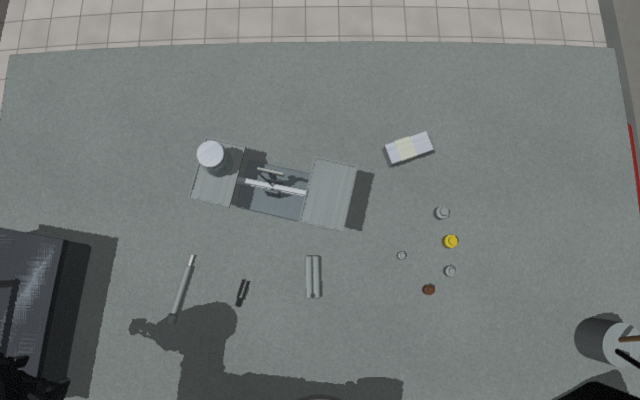

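Candidates (side / top pixel): large steel (384,331)/(442,213), with a yellow look-alike at (357,350)/(451,241). Medium steel is (322,364)/(450,271), with a brown look-alike at (290,349)/(428,289). Small steel is (317,312)/(402,255). I'll take one close crop to check these.

```bash
python3 - <<'E'
from h import *
a=np.load('pics/side0.npz');b=np.load('pics/top0.npz')
A=cv2.resize(a['p'][295:385,270:410],None,fx=5,fy=5,interpolation=cv2.INTER_CUBIC)[:, :700]
B=cv2.resize(b['p'][195:305,380:480],None,fx=5,fy=5,interpolation=cv2.INTER_CUBIC)
A=cv2.resize(A,(400,257));B=cv2.resize(B,(400,440))
c=np.zeros((440,800,3),np.uint8);c[:257,:400]=A;c[:,400:]=B
cv2.imwrite('pics/crop1.png',c)
# heights from depth: bench-above mask
def pts(n,d):
    v,u=np.mgrid[0:400,0:640]; uv=np.c_[u.ravel(),v.ravel()]
    P=dep(n,uv,d.ravel()); P[d.ravel()==0]=np.nan; return P.reshape(400,640,3)
for n,z in(('side',a),('top',b)):
    P=pts(n,z['d']); H=P[...,2]
    np.save('pics/P'+n,P)
    x0,x1,y0,y1=(270,480,240,385) if n=='side' else (280,480,120,305)
    m=np.zeros((400,640),np.uint8); m[y0:y1,x0:x1]=(H[y0:y1,x0:x1]>7)
    k,l,st,ce=cv2.connectedComponentsWithStats(m)
    for i in range(1,k):
        if st[i,4]>8:
            q=P[l==i]; print(n,st[i].tolist(),'mean',q.mean(0).round(1),'zmax',q[:,2].max().round(1),'bgr',z['p'][l==i].mean(0).round(),'min',q.min(0).round(),'max',q.max(0).round())
E
```

```text
side [270, 240, 14, 14, 158] mean [421.9   4.6  16.3] zmax 21.0 bgr [110. 113. 109.] min [403.  -8.   7.] max [439.  26.  21.]
side [400, 253, 55, 50, 1440] mean [ 686.9 -235.7   37.4] zmax 49.4 bgr [137. 141. 139.] min [ 653. -288.    7.] max [ 734. -170.   49.]
side [312, 305, 9, 13, 92] mean [ 434.4 -206.    19.3] zmax 30.3 bgr [104. 109. 104.] min [ 426. -214.    7.] max [ 445. -194.   30.]
side [375, 320, 17, 21, 259] mean [ 532.8 -308.9   29.7] zmax 46.2 bgr [101. 106. 103.] min [ 521. -320.    7.] max [ 552. -289.   46.]
side [348, 339, 18, 23, 313] mean [ 464.5 -325.7   30.3] zmax 47.5 bgr [ 34. 117. 137.] min [ 452. -337.    7.] max [ 483. -306.   48.]
side [284, 340, 14, 18, 175] mean [ 353.3 -268.6   25.2] zmax 39.3 bgr [40. 51. 69.] min [ 343. -277.    7.] max [ 366. -255.   39.]
side [315, 355, 14, 18, 188] mean [ 394.1 -320.6   24.9] zmax 38.1 bgr [ 98. 102.  98.] min [ 384. -329.    7.] max [ 408. -308.   38.]
top [382, 131, 52, 36, 1086] mean [ 688.3 -223.9   40.5] zmax 48.6 bgr [164. 164. 159.] min [ 653. -285.    7.] max [ 732. -166.   49.]
top [280, 156, 78, 76, 42
[... 195 characters left out ...]
 520. -317.    7.] max [ 551. -287.   46.]
top [441, 234, 17, 14, 175] mean [ 465.  -314.5   30.9] zmax 49.8 bgr [ 49. 144. 159.] min [ 451. -335.    7.] max [ 482. -302.   50.]
top [397, 251, 9, 9, 63] mean [ 434.6 -200.3   19.7] zmax 30.4 bgr [125. 124. 118.] min [ 425. -211.    8.] max [ 444. -192.   30.]
top [306, 255, 14, 44, 593] mean [387.6   9.7  16.8] zmax 22.3 bgr [129. 129. 122.] min [338.  -6.   9.] max [439.  26.  22.]
top [443, 266, 13, 10, 96] mean [ 395.2 -312.7   25.6] zmax 39.3 bgr [124. 124. 118.] min [ 385. -328.    7.] max [ 406. -303.   39.]
top [423, 284, 11, 11, 98] mean [ 354.  -259.7   26.1] zmax 37.7 bgr [50. 63. 85.] min [ 342. -273.    7.] max [ 366. -250.   38.]
```

View pics/crop1.png

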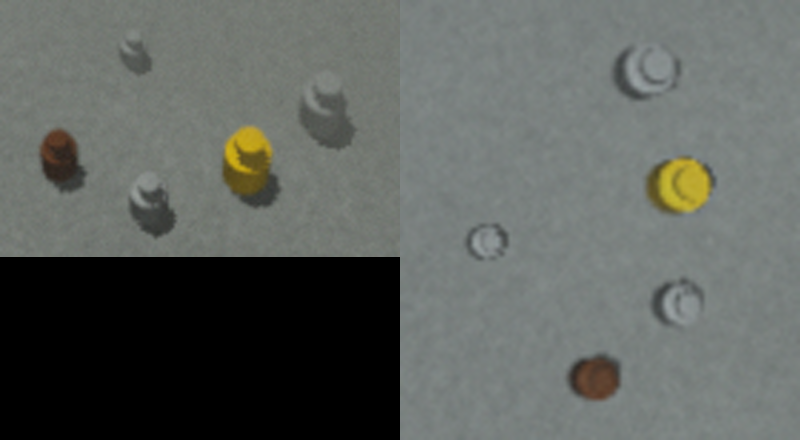

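The crop confirms the choice: three plain grey weights and, distinct from them, the yellow and brown look-alikes. Depth tops (46, 38 and 30 mm) match large, medium and small. Next I triangulate the knobs and measure the pan.

```bash
python3 - <<'E'
from h import *
for k,a,b in(('L',(384.1,324.5),(444.2,211.5)),('M',(322.5,359.5),(451.2,271.2)),('S',(316.5,309.5),(402,255.2))):
    p,e=tri('side',a,'top',b); print(k,p.round(1),'gap',e.round(1))
for n in('side','top'):
    P=np.load(f'pics/P{n}.npy')
    for nm,lo,hi in(('wpan',122,142),('jpan',80,100)):
        m=((P[...,2]>lo)&(P[...,2]<hi)&(P[...,0]>450)&(P[...,0]<700)&((P[...,1]<40) if nm=='wpan' else (P[...,1]>90))&(abs(P[...,1])<260)).astype(np.uint8)
        m=cv2.morphologyEx(m,cv2.MORPH_OPEN,np.ones((7,7)))
        k,l,st,ce=cv2.connectedComponentsWithStats(m)
        if k<2: continue
        i=1+st[1:,4].argmax(); q=P[l==i]
        r=cv2.minAreaRect(q[:,:2].astype(np.float32)); print(n,nm,st[i],'rect',np.round(r[0],1),np.round(r[1],1),round(r[2],1),'z',np.median(q[:,2]).round(2))
E
```

```text
L [ 535.3 -303.6   41.4] gap 2.6
M [ 396.1 -316.2   30.2] gap 4.3
S [ 435.4 -203.    19.3] gap 2.6
side wpan [ 305  186   68   34 1803] rect [566.9 -27.7] [ 99.9 146.6] 76.0 z 131.4
side jpan [293 151  33  17 401] rect [598.7 218.2] [79.6 88.7] 73.9 z 90.24
top wpan [ 301  157   55   74 2954] rect [566.5 -27.8] [ 95.8 147. ] 76.2 z 130.02
top jpan [ 200  143   43   63 1354] rect [625.2 215. ] [ 81.9 144.8] 76.1 z 88.75
```

```bash
python3 -m crank '[{"translation":[0.016,-0.042,0],"delta_rot":[0,0,0.03]},{"translation":[0.032,-0.083,0],"delta_rot":[0,0,0.06]},{"translation":[0.049,-0.126,0],"delta_rot":[0,0,0.09]},{"translation":[0.065,-0.168,0],"delta_rot":[0,0,0.12]},{"translation":[0.081,-0.209,0],"delta_rot":[0,0,0.15]},{"translation":[0.098,-0.252,0],"delta_rot":[0,0,0.174]},{"translation":[0.114,-0.294,0],"delta_rot":[0,0,0.174]},{"translation":[0.130,-0.335,0],"delta_rot":[0,0,0.174]},{"translation":[0.147,-0.378,0],"delta_rot":[0,0,0.174]},{"translation":[0.163,-0.420,0],"delta_rot":[0,0,0.174]}]' 60 30
```

```text
time_s: 1.1
tool_pos: [385.6, 81.0, 231.2]
tcp_rot: [[0.971, -0.24, 0.0], [-0.24, -0.971, 0.0], [-0.0, -0.0, -1.0]]
contact_force: [1.4, 0.6, -0.0]
width: 51.1
```

```bash
python3 -m crank '[{"translation":[0.017,-0.043,0],"delta_rot":[0,0,0]},{"translation":[0.033,-0.085,0],"delta_rot":[0,0,0]},{"translation":[0.050,-0.128,0],"delta_rot":[0,0,0]},{"translation":[0.067,-0.171,0],"delta_rot":[0,0,0]},{"translation":[0.083,-0.214,0],"delta_rot":[0,0,0]},{"translation":[0.100,-0.256,-0.02],"delta_rot":[0,0,0]},{"translation":[0.117,-0.299,-0.04],"delta_rot":[0,0,0]},{"translation":[0.133,-0.342,-0.06],"delta_rot":[0,0,0]},{"translation":[0.150,-0.3845,-0.085],"delta_rot":[0,0,0]},{"translation":[0.150,-0.3845,-0.115],"delta_rot":[0,0,0]}]'
python3 - <<'E'
from h import *
a,_=snap('side','s1');b,_=snap('top','t1'); print(env.state()['tool_pos'])
A=cv2.resize(a[240:380,300:440],(400,400));B=cv2.resize(b[150:290,370:510],(400,400))
cv2.imwrite('pics/c2.png',np.hstack([A,B]))
E
```

```text
time_s: 2.1
tool_pos: [536.5, -306.0, 114.4]
tcp_rot: [[0.97, -0.244, 0.0], [-0.244, -0.97, -0.001], [0.0, 0.001, -1.0]]
contact_force: [0.6, 0.7, -0.7]
width: 51.3
[ 532.4176108  -301.21113262  110.26123606]
```

View pics/c2.png

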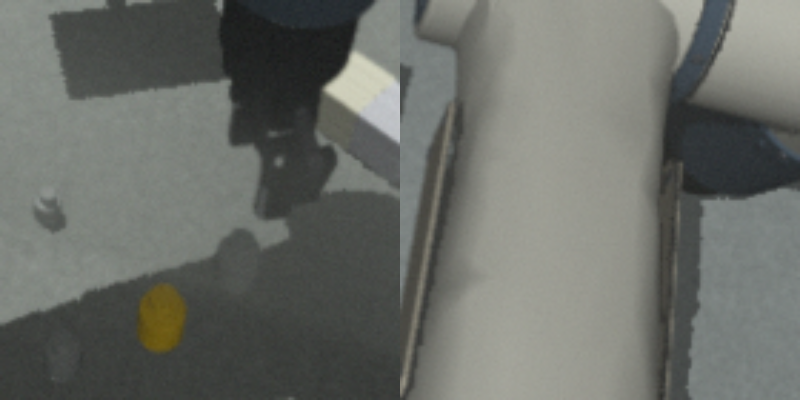

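```bash
python3 - <<'E'
from h import *
c=env.calibration('side');T=np.linalg.inv(np.array(c['pose']));K=np.array([[c['fx'],0,c['cx']],[0,c['fy'],c['cy']],[0,0,1]])
s=env.state()
for p in([535.5,-303.5,112],[535.5,-303.5,131],[535.5,-303.5,42],[535.5,-303.5,15]):
    q=T[:3,:3]@np.array(p)+T[:3,3]; uv=cv2.projectPoints(np.array([[q[0],-q[1],-q[2]]]),np.zeros(3),np.zeros(3),K,np.array(c['distortion']))[0].ravel()
    print(p,uv.round(1),'crop',((uv-[300,240])*400/140).round())
print(s['tool_pos'],s['joint_pos'],np.abs(s['dq']).max(),s['time_s'])
E
```

```text
[535.5, -303.5, 112] [387.9 302.8] crop [251. 179.]
[535.5, -303.5, 131] [389.2 296.5] crop [255. 161.]
[535.5, -303.5, 42] [383.5 324.4] crop [239. 241.]
[535.5, -303.5, 15] [382. 332.] crop [234. 263.]
[ 532.4176108  -301.21113262  110.26123606] [-0.26094999  0.4425848   0.06953852 -0.00221135 -1.20881977  1.58683637] 0.07308269885074488 2.2
```

```bash
python3 -m crank '[{"translation":[0,0,-0.01],"delta_rot":[0,0,0]},{"translation":[0,0,-0.01],"delta_rot":[0,0,0]},{"translation":[0,0,-0.01],"delta_rot":[0,0,0]}]'
```

```text
time_s: 2.5
tool_pos: [536.3, -301.1, 108.0]
tcp_rot: [[0.971, -0.239, 0.002], [-0.239, -0.971, -0.001], [0.002, 0.0, -1.0]]
contact_force: [-0.4, 0.1, 0.4]
width: 51.7
```

```bash
python3 - <<'E'
from h import *
p,d=snap('side','s2'); v,u=np.mgrid[0:400,0:640]
P=dep('side',np.c_[u.ravel(),v.ravel()],d.ravel()).reshape(400,640,3); P[d==0]=np.nan
m=((P[...,2]>90)&(P[...,2]<130)&(abs(P[...,0]-535)<80)&(abs(P[...,1]+303)<70)).astype(np.uint8)
k,l,st,ce=cv2.connectedComponentsWithStats(m)
for i in range(1,k):
    if st[i,4]>6:
        q=P[l==i]; print(st[i],q.min(0).round(),q.max(0).round(),q.mean(0).round(1))
print(env.state()['tool_pos'])
c=cv2.resize(p[260:350,340:460],None,fx=6,fy=6,interpolation=cv2.INTER_CUBIC)
cv2.imwrite('pics/c3.png',cv2.convertScaleAbs(c,alpha=2.2))
E
```

```text
[378 285   9   7  49] [ 532. -277.  113.] [ 547. -267.  129.] [ 538.6 -274.4  121.5]
[387 310  12   7  44] [ 518. -340.  114.] [ 533. -323.  130.] [ 523.4 -333.8  123.4]
[ 536.43854422 -301.14948389  108.16616292]
```

View pics/c3.png

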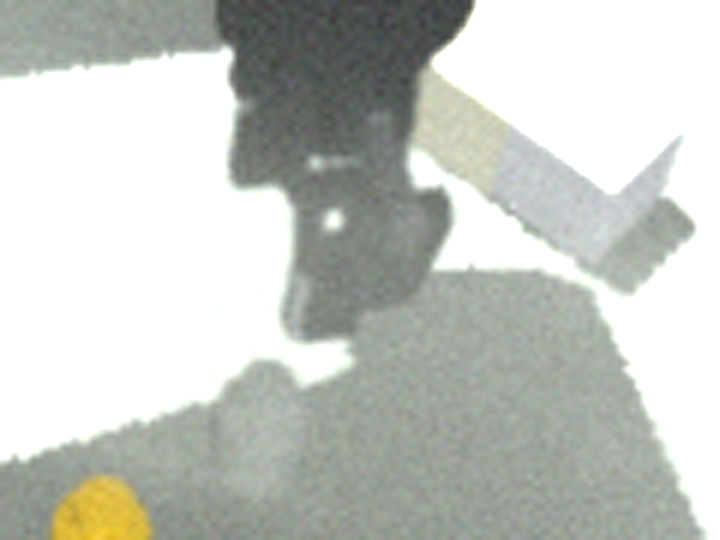

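```bash
python3 -m crank '[{"translation":[0,0,-0.03],"delta_rot":[0,0,0]},{"translation":[0,0,-0.06],"delta_rot":[0,0,0]},{"translation":[0,0,-0.08],"delta_rot":[0,0,0]},{"translation":[0,0,-0.092],"delta_rot":[0,0,0]},{"translation":[0,0,-0.1],"delta_rot":[0,0,0]},{"translation":[0,0,-0.101],"delta_rot":[0,0,0]},{"translation":[0,0,-0.101],"delta_rot":[0,0,0]},{"translation":[0,0,-0.101],"delta_rot":[0,0,0]}]'
python3 -m crank '[{"translation":[0,0,0],"delta_rot":[0,0,0]},{"translation":[0,0,0],"delta_rot":[0,0,0]},{"translation":[0,0,0],"delta_rot":[0,0,0]},{"translation":[0,0,0],"delta_rot":[0,0,0]},{"translation":[0,0,0],"delta_rot":[0,0,0]},{"translation":[0,0,0],"delta_rot":[0,0,0]}]' 0 40
```

```text
time_s: 3.35
tool_pos: [536.5, -301.9, 6.5]
tcp_rot: [[0.971, -0.24, 0.002], [-0.24, -0.971, -0.001], [0.002, 0.0, -1.0]]
contact_force: [-0.9, 0.5, -1.4]
width: 51.1
time_s: 3.95
tool_pos: [536.3, -302.1, 6.4]
tcp_rot: [[0.971, -0.24, 0.002], [-0.24, -0.971, -0.001], [0.002, 0.001, -1.0]]
contact_force: [-0.6, -0.9, 6.2]
width: 30.8
```

```bash
python3 -m crank '[{"translation":[0,0,0.02],"delta_rot":[0,0,0]},{"translation":[0,0,0.06],"delta_rot":[0,0,0]},{"translation":[0,0,0.10],"delta_rot":[0,0,0]},{"translation":[0.007,0.025,0.14],"delta_rot":[0,0,0]},{"translation":[0.014,0.05,0.175],"delta_rot":[0,0,0]},{"translation":[0.024,0.09,0.19],"delta_rot":[0,0,0]},{"translation":[0.035,0.13,0.19],"delta_rot":[0,0,0]},{"translation":[0.046,0.17,0.19],"delta_rot":[0,0,0]},{"translation":[0.057,0.21,0.19],"delta_rot":[0,0,0]},{"translation":[0.067,0.245,0.19],"delta_rot":[0,0,0]}]'
python3 -m crank '[{"translation":[0.0025,0.010,0],"delta_rot":[0,0,0]},{"translation":[0.005,0.0205,0],"delta_rot":[0,0,0]},{"translation":[0.005,0.0205,-0.01],"delta_rot":[0,0,0]},{"translation":[0.005,0.0205,-0.01],"delta_rot":[0,0,0]},{"translation":[0.005,0.0205,-0.01],"delta_rot":[0,0,0]}]'
python3 - <<'E'
from h import *
p,d=snap('side','s3'); print(env.state()['tool_pos'])
cv2.imwrite('pics/c4.png',cv2.resize(p[120:250,280:420],None,fx=5,fy=4.6*5/4.6,interpolation=cv2.INTER_CUBIC)[:600])
E
```

```text
time_s: 4.95
tool_pos: [602.3, -54.2, 194.4]
tcp_rot: [[0.971, -0.24, -0.002], [-0.24, -0.971, 0.001], [-0.002, -0.001, -1.0]]
contact_force: [1.1, -0.0, -1.3]
width: 30.3
time_s: 5.45
tool_pos: [607.0, -37.2, 184.6]
tcp_rot: [[0.97, -0.242, -0.002], [-0.242, -0.97, -0.0], [-0.001, 0.001, -1.0]]
contact_force: [0.1, 0.0, -2.6]
width: 30.5
[607.31746719 -37.1918486  185.14440005]
```

View pics/c4.png

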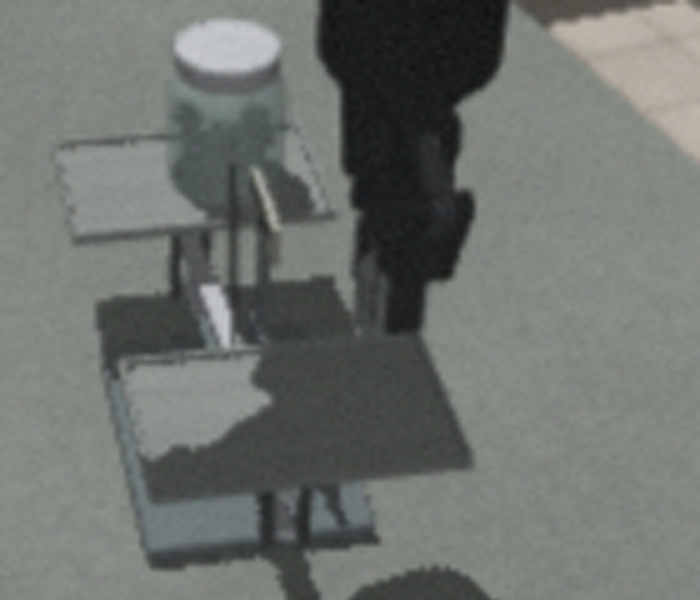

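```bash
python3 -m crank '[{"translation":[0,0,-0.015],"delta_rot":[0,0,0]},{"translation":[0,0,-0.027],"delta_rot":[0,0,0]},{"translation":[0,0,-0.036],"delta_rot":[0,0,0]},{"translation":[0,0,-0.042],"delta_rot":[0,0,0]},{"translation":[0,0,-0.045],"delta_rot":[0,0,0]},{"translation":[0,0,-0.047],"delta_rot":[0,0,0]},{"translation":[0,0,-0.049],"delta_rot":[0,0,0]},{"translation":[0,0,-0.050],"delta_rot":[0,0,0]},{"translation":[0,0,-0.051],"delta_rot":[0,0,0]},{"translation":[0,0,-0.051],"delta_rot":[0,0,0]}]'
python3 -m crank '[{"translation":[0,0,-0.001],"delta_rot":[0,0,0]},{"translation":[0,0,-0.002],"delta_rot":[0,0,0]},{"translation":[0,0,-0.002],"delta_rot":[0,0,0]},{"translation":[0,0,-0.002],"delta_rot":[0,0,0]}]'
```

```text
time_s: 6.5
tool_pos: [607.9, -36.4, 134.7]
tcp_rot: [[0.971, -0.24, 0.001], [-0.24, -0.971, -0.001], [0.001, 0.0, -1.0]]
contact_force: [-0.5, -2.5, 1.5]
width: 30.5
time_s: 6.9
tool_pos: [607.8, -36.2, 132.4]
tcp_rot: [[0.971, -0.24, 0.0], [-0.24, -0.971, -0.0], [0.0, 0.0, -1.0]]
contact_force: [1.2, -1.4, 1.0]
width: 30.6
```

```bash
python3 -m crank '[{"translation":[0,0,0],"delta_rot":[0,0,0]},{"translation":[0,0,0],"delta_rot":[0,0,0]},{"translation":[0,0,0],"delta_rot":[0,0,0]},{"translation":[0,0,0],"delta_rot":[0,0,0]},{"translation":[0,0,0.002],"delta_rot":[0,0,0]},{"translation":[0,0,0.01],"delta_rot":[0,0,0]},{"translation":[0,0,0.03],"delta_rot":[0,0,0]},{"translation":[0,0,0.06],"delta_rot":[0,0,0]},{"translation":[0,0,0.09],"delta_rot":[0,0,0]},{"translation":[0,0,0.09],"delta_rot":[0,0,0]}]' 60
```

```text
time_s: 7.9
tool_pos: [610.0, -36.5, 228.3]
tcp_rot: [[0.971, -0.24, 0.01], [-0.24, -0.971, -0.0], [0.01, -0.002, -1.0]]
contact_force: [0.3, 0.3, 0.2]
width: 51.1
```

```bash
python3 -m crank '[{"translation":[-0.015,-0.035,0],"delta_rot":[0,0,0]},{"translation":[-0.035,-0.075,0],"delta_rot":[0,0,0]},{"translation":[-0.06,-0.11,0],"delta_rot":[0,0,0]},{"translation":[-0.09,-0.14,0],"delta_rot":[0,0,0]},{"translation":[-0.12,-0.17,0],"delta_rot":[0,0,0]},{"translation":[-0.145,-0.2,0],"delta_rot":[0,0,0]},{"translation":[-0.145,-0.2,0],"delta_rot":[0,0,0]},{"translation":[-0.145,-0.2,0],"delta_rot":[0,0,0]}]'
cat > beam.py <<'E'
from h import *
import sys
def beam(tag):
    for n in('side','top'):
        p,d=snap(n,n+tag); v,u=np.mgrid[0:400,0:640]
        P=dep(n,np.c_[u.ravel(),v.ravel()],d.ravel()).reshape(400,640,3); P[d==0]=np.nan
        ex=np.array([.97,-.24]);ey=np.array([.24,.97]); r=[]
        for c in((566.7,-27.8),(629.5,225)):
            q=P[...,:2]-c; a,b=q@ex,q@ey
            # pan parts likely bare and unoccluded: floor points in a height band
            m=(abs(a)<62)&(abs(b)<36)&(P[...,2]>82)&(P[...,2]<138)
            z=P[...,2][m]
            h,e=np.histogram(z,bins=np.arange(82,139,1.0)); k=h.argmax(); zz=z[abs(z-e[k]-.5)<3]
            r.append((np.median(zz).round(2),len(zz)))
        print(n,'wpan',r[0],'jpan',r[1],'angle',round((r[0][0]-r[1][0])/260,4),'diff g',round((r[0][0]-r[1][0])/260/.0012,0))
beam(sys.argv[1])
E
python3 beam.py b1
```

```text
time_s: 8.7
tool_pos: [462.3, -236.6, 222.9]
tcp_rot: [[0.97, -0.242, 0.001], [-0.242, -0.97, -0.0], [0.001, -0.0, -1.0]]
contact_force: [0.5, 0.5, -0.1]
width: 51.1
side wpan (np.float64(131.11), 374) jpan (np.float64(89.77), 242) angle 0.159 diff g 133.0
top wpan (np.float64(129.71), 897) jpan (np.float64(88.59), 825) angle 0.1582 diff g 132.0
```

The beam still reads on its stop (0.159 rad), so the difference is at least about 130 g. Both remaining weights are likely needed, so I fetch the medium one next.

```bash
python3 -m crank '[{"translation":[-0.02,-0.024,-0.02],"delta_rot":[0,0,0]},{"translation":[-0.045,-0.05,-0.04],"delta_rot":[0,0,0]},{"translation":[-0.0665,-0.0785,-0.06],"delta_rot":[0,0,0]},{"translation":[-0.0665,-0.0785,-0.1],"delta_rot":[0,0,0]},{"translation":[-0.0665,-0.0785,-0.14],"delta_rot":[0,0,0]},{"translation":[-0.0665,-0.0785,-0.175],"delta_rot":[0,0,0]},{"translation":[-0.0665,-0.0785,-0.2],"delta_rot":[0,0,0]},{"translation":[-0.0665,-0.0785,-0.21],"delta_rot":[0,0,0]},{"translation":[-0.0665,-0.0785,-0.216],"delta_rot":[0,0,0]},{"translation":[-0.0665,-0.0785,-0.217],"delta_rot":[0,0,0]}]'
python3 -m crank '[{"translation":[0,0,0],"delta_rot":[0,0,0]},{"translation":[0,0,0],"delta_rot":[0,0,0]},{"translation":[0,0,0],"delta_rot":[0,0,0]}]'
```

```text
time_s: 9.8
tool_pos: [396.9, -314.5, 5.5]
tcp_rot: [[0.971, -0.24, 0.0], [-0.24, -0.971, -0.0], [0.001, 0.0, -1.0]]
contact_force: [-0.6, 0.2, 0.9]
width: 51.2
time_s: 10.1
tool_pos: [396.7, -314.9, 6.2]
tcp_rot: [[0.971, -0.24, 0.002], [-0.24, -0.971, -0.001], [0.002, 0.0, -1.0]]
contact_force: [-0.2, -0.4, -0.0]
width: 51.4
```

```bash
python3 -m crank '[{"translation":[0,0,0],"delta_rot":[0,0,0]},{"translation":[0,0,0],"delta_rot":[0,0,0]},{"translation":[0,0,0],"delta_rot":[0,0,0]},{"translation":[0,0,0],"delta_rot":[0,0,0]},{"translation":[0,0,0],"delta_rot":[0,0,0]},{"translation":[0,0,0],"delta_rot":[0,0,0]},{"translation":[0,0,0.02],"delta_rot":[0,0,0]},{"translation":[0,0,0.06],"delta_rot":[0,0,0]},{"translation":[0,0,0.1],"delta_rot":[0,0,0]},{"translation":[0,0,0.14],"delta_rot":[0,0,0]}]' 0 40
python3 -m crank '[{"translation":[0.01,0.017,0.03],"delta_rot":[0,0,0]},{"translation":[0.03,0.051,0.055],"delta_rot":[0,0,0]},{"translation":[0.05,0.085,0.06],"delta_rot":[0,0,0]},{"translation":[0.07,0.119,0.06],"delta_rot":[0,0,0]},{"translation":[0.09,0.153,0.06],"delta_rot":[0,0,0]},{"translation":[0.11,0.187,0.06],"delta_rot":[0,0,0]},{"translation":[0.13,0.221,0.06],"delta_rot":[0,0,0]},{"translation":[0.15,0.255,0.06],"delta_rot":[0,0,0]},{"translation":[0.165,0.279,0.06],"delta_rot":[0,0,0]},{"translation":[0.1705,0.2885,0.06],"delta_rot":[0,0,0]}]'
python3 - <<'E'
from h import *
p,d=snap('side','s5'); print(env.state()['tool_pos'],env.state()['contact_force'])
cv2.imwrite('pics/c5.png',cv2.convertScaleAbs(cv2.resize(p[120:240,280:420],None,fx=5,fy=5,interpolation=cv2.INTER_CUBIC),alpha=1.6))
E
```

```text
time_s: 11.1
tool_pos: [395.6, -314.2, 146.3]
tcp_rot: [[0.971, -0.241, -0.001], [-0.241, -0.971, 0.001], [-0.001, -0.001, -1.0]]
contact_force: [1.1, -0.2, -1.2]
width: 23.4
time_s: 12.1
tool_pos: [567.3, -23.7, 204.0]
tcp_rot: [[0.971, -0.238, -0.002], [-0.238, -0.971, 0.0], [-0.002, -0.0, -1.0]]
contact_force: [-0.6, -1.2, -1.5]
width: 23.2
[567.48699983 -23.54045037 204.01263294] [ 0.5771563   0.48658304 -1.00339249]
```

View pics/c5.png

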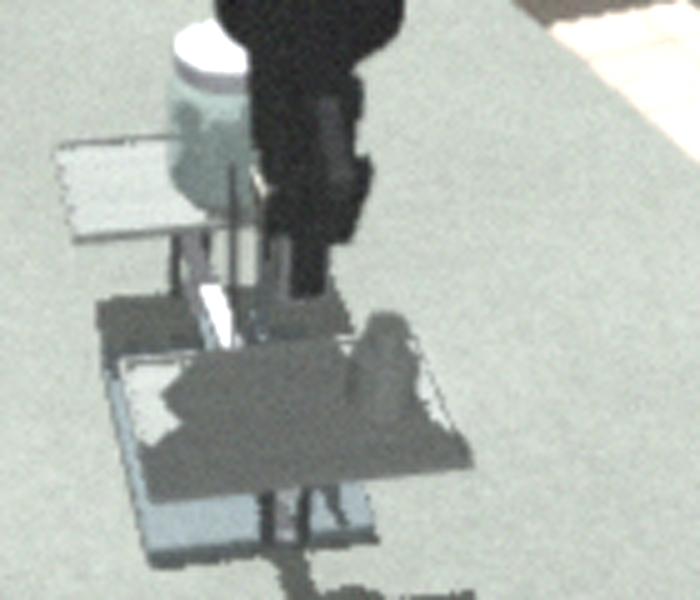

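The large weight stands upright in the pan at crop (385,370), and the medium is held above the pan centre. Now I lower it.

```bash
python3 -m crank '[{"translation":[0,-0.004,-0.03],"delta_rot":[0,0,0]},{"translation":[0,-0.004,-0.046],"delta_rot":[0,0,0]},{"translation":[0,-0.004,-0.056],"delta_rot":[0,0,0]},{"translation":[0,-0.004,-0.062],"delta_rot":[0,0,0]},{"translation":[0,-0.004,-0.065],"delta_rot":[0,0,0]},{"translation":[0,-0.004,-0.067],"delta_rot":[0,0,0]},{"translation":[0,-0.004,-0.069],"delta_rot":[0,0,0]},{"translation":[0,-0.004,-0.071],"delta_rot":[0,0,0]},{"translation":[0,-0.004,-0.073],"delta_rot":[0,0,0]},{"translation":[0,-0.004,-0.074],"delta_rot":[0,0,0]}]'
python3 -m crank '[{"translation":[0,0,-0.001],"delta_rot":[0,0,0]},{"translation":[0,0,-0.002],"delta_rot":[0,0,0]},{"translation":[0,0,-0.002],"delta_rot":[0,0,0]},{"translation":[0,0,-0.002],"delta_rot":[0,0,0]}]'
```

```text
time_s: 13.15
tool_pos: [566.7, -30.1, 131.3]
tcp_rot: [[0.971, -0.24, 0.0], [-0.24, -0.971, -0.0], [0.0, -0.0, -1.0]]
contact_force: [0.1, -0.5, -0.3]
width: 23.3
time_s: 13.55
tool_pos: [566.6, -30.0, 129.3]
tcp_rot: [[0.971, -0.24, -0.0], [-0.24, -0.971, 0.0], [-0.0, -0.0, -1.0]]
contact_force: [0.2, 0.1, -0.3]
width: 23.6
```

```bash
python3 -m crank '[{"translation":[0,0,-0.002],"delta_rot":[0,0,0]},{"translation":[0,0,-0.003],"delta_rot":[0,0,0]},{"translation":[0,0,-0.004],"delta_rot":[0,0,0]},{"translation":[0,0,-0.004],"delta_rot":[0,0,0]}]'
python3 -m crank '[{"translation":[0,0,0],"delta_rot":[0,0,0]},{"translation":[0,0,0],"delta_rot":[0,0,0]},{"translation":[0,0,0],"delta_rot":[0,0,0]},{"translation":[0,0,0.002],"delta_rot":[0,0,0]},{"translation":[0,0,0.012],"delta_rot":[0,0,0]},{"translation":[0,0,0.03],"delta_rot":[0,0,0]},{"translation":[0,0,0.06],"delta_rot":[0,0,0]},{"translation":[0,0,0.09],"delta_rot":[0,0,0]},{"translation":[0,0,0.095],"delta_rot":[0,0,0]}]' 53
python3 -m crank '[{"translation":[-0.02,-0.028,0],"delta_rot":[0,0,0]},{"translation":[-0.045,-0.06,0],"delta_rot":[0,0,0]},{"translation":[-0.07,-0.095,0],"delta_rot":[0,0,0]},{"translation":[-0.095,-0.13,0],"delta_rot":[0,0,0]},{"translation":[-0.12,-0.16,0],"delta_rot":[0,0,0]},{"translation":[-0.1315,-0.171,0],"delta_rot":[0,0,0]},{"translation":[-0.1315,-0.171,0],"delta_rot":[0,0,0]},{"translation":[-0.1315,-0.171,0],"delta_rot":[0,0,0]}]'
python3 beam.py b2; python3 beam.py b3
```

```text
time_s: 13.95
tool_pos: [566.6, -30.1, 125.1]
tcp_rot: [[0.971, -0.24, -0.0], [-0.24, -0.971, -0.0], [-0.0, 0.0, -1.0]]
contact_force: [-0.1, -0.0, -0.4]
width: 23.3
time_s: 14.85
tool_pos: [568.7, -30.3, 225.6]
tcp_rot: [[0.971, -0.24, 0.008], [-0.24, -0.971, -0.0], [0.008, -0.002, -1.0]]
contact_force: [1.2, -0.5, 0.6]
width: 45.4
time_s: 15.65
tool_pos: [435.4, -200.9, 220.5]
tcp_rot: [[0.971, -0.241, 0.001], [-0.241, -0.971, 0.0], [0.001, -0.0, -1.0]]
contact_force: [0.2, -0.2, -0.8]
width: 45.7
side wpan (np.float64(118.26), 408) jpan (np.float64(nan), 0) angle nan diff g nan
top wpan (np.float64(116.76), 199) jpan (np.float64(101.58), 855) angle 0.0584 diff g 49.0
side wpan (np.float64(118.3), 399) jpan (np.float64(nan), 0) angle nan diff g nan
top wpan (np.float64(116.78), 195) jpan (np.float64(101.66), 857) angle 0.0582 diff g 48.0
  return _methods._mean(a, axis=axis, dtype=dtype,
  ret = ret.dtype.type(ret / rcount)
  return _methods._mean(a, axis=axis, dtype=dtype,
  ret = ret.dtype.type(ret / rcount)
```

The difference is about 48 g (beam 0.058 rad), so the small weight is needed.

```bash
python3 -m crank '[{"translation":[0,0,-0.04],"delta_rot":[0,0,0]},{"translation":[0,0,-0.08],"delta_rot":[0,0,0]},{"translation":[0,0,-0.12],"delta_rot":[0,0,0]},{"translation":[0,0,-0.155],"delta_rot":[0,0,0]},{"translation":[0,0,-0.185],"delta_rot":[0,0,0]},{"translation":[0,0,-0.2],"delta_rot":[0,0,0]},{"translation":[0,0,-0.21],"delta_rot":[0,0,0]},{"translation":[0,0,-0.216],"delta_rot":[0,0,0]},{"translation":[0,0,-0.216],"delta_rot":[0,0,0]},{"translation":[0,0,-0.216],"delta_rot":[0,0,0]}]'
python3 -m crank '[{"translation":[0,0,0],"delta_rot":[0,0,0]},{"translation":[0,0,0],"delta_rot":[0,0,0]},{"translation":[0,0,0],"delta_rot":[0,0,0]},{"translation":[0,0,0],"delta_rot":[0,0,0]},{"translation":[0,0,0],"delta_rot":[0,0,0]},{"translation":[0,0,0],"delta_rot":[0,0,0]},{"translation":[0,0,0.02],"delta_rot":[0,0,0]},{"translation":[0,0,0.06],"delta_rot":[0,0,0]},{"translation":[0,0,0.1],"delta_rot":[0,0,0]},{"translation":[0,0,0.14],"delta_rot":[0,0,0]}]' 0 40
python3 -m crank '[{"translation":[0.01,0.02,0.03],"delta_rot":[0,0,0]},{"translation":[0.025,0.05,0.05],"delta_rot":[0,0,0]},{"translation":[0.042,0.084,0.06],"delta_rot":[0,0,0]},{"translation":[0.059,0.118,0.06],"delta_rot":[0,0,0]},{"translation":[0.076,0.152,0.06],"delta_rot":[0,0,0]},{"translation":[0.088,0.175,0.06],"delta_rot":[0,0,0]},{"translation":[0.093,0.185,0.06],"delta_rot":[0,0,0]},{"translation":[0.093,0.185,0.06],"delta_rot":[0,0,0]},{"translation":[0.093,0.185,0.06],"delta_rot":[0,0,0]}]'
python3 - <<'E'
from h import *
p,d=snap('side','s6'); print(env.state()['tool_pos'],env.state()['contact_force'])
cv2.imwrite('pics/c6.png',cv2.convertScaleAbs(cv2.resize(p[120:240,270:410],None,fx=5,fy=5,interpolation=cv2.INTER_CUBIC),alpha=1.6))
E
```

```text
time_s: 16.85
tool_pos: [435.9, -201.1, 5.0]
tcp_rot: [[0.971, -0.24, 0.001], [-0.24, -0.971, -0.0], [0.001, 0.0, -1.0]]
contact_force: [0.2, -0.4, 0.7]
width: 45.1
time_s: 17.85
tool_pos: [434.6, -201.0, 145.8]
tcp_rot: [[0.971, -0.241, -0.0], [-0.241, -0.971, 0.0], [-0.0, -0.0, -1.0]]
contact_force: [1.4, 0.4, -0.3]
width: 17.8
time_s: 18.75
tool_pos: [527.7, -16.5, 204.1]
tcp_rot: [[0.971, -0.24, -0.001], [-0.24, -0.971, -0.0], [-0.001, 0.0, -1.0]]
contact_force: [-1.1, 0.8, 0.1]
width: 18.0
[527.6909857  -16.86505279 204.29607397] [-0.85978779 -0.87476199 -0.68697988]
```

View pics/c6.png

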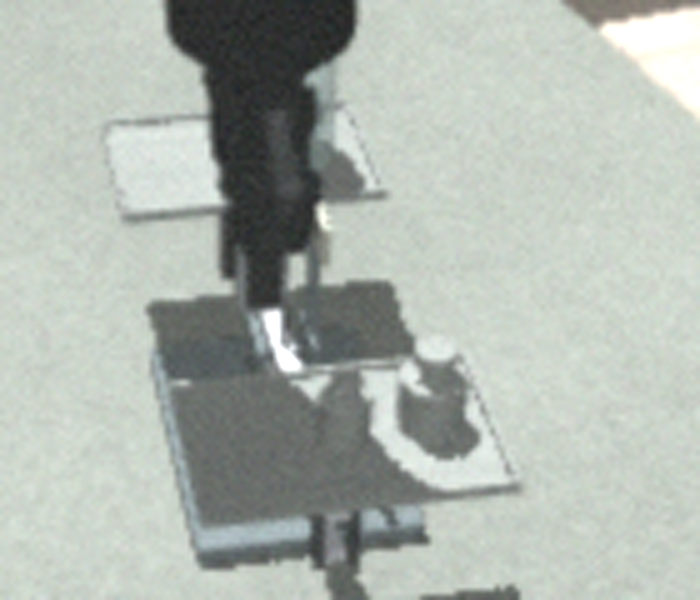

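```bash
python3 -m crank '[{"translation":[0,0,-0.03],"delta_rot":[0,0,0]},{"translation":[0,0,-0.055],"delta_rot":[0,0,0]},{"translation":[0,0,-0.068],"delta_rot":[0,0,0]},{"translation":[0,0,-0.075],"delta_rot":[0,0,0]},{"translation":[0,0,-0.079],"delta_rot":[0,0,0]},{"translation":[0,0,-0.081],"delta_rot":[0,0,0]},{"translation":[0,0,-0.083],"delta_rot":[0,0,0]},{"translation":[0,0,-0.084],"delta_rot":[0,0,0]},{"translation":[0,0,-0.085],"delta_rot":[0,0,0]},{"translation":[0,0,-0.086],"delta_rot":[0,0,0]}]'
python3 -m crank '[{"translation":[0,0,-0.001],"delta_rot":[0,0,0]},{"translation":[0,0,-0.002],"delta_rot":[0,0,0]},{"translation":[0,0,-0.003],"delta_rot":[0,0,0]},{"translation":[0,0,-0.003],"delta_rot":[0,0,0]},{"translation":[0,0,-0.003],"delta_rot":[0,0,0]},{"translation":[0,0,-0.003],"delta_rot":[0,0,0]}]'
python3 -m crank '[{"translation":[0,0,0],"delta_rot":[0,0,0]},{"translation":[0,0,0],"delta_rot":[0,0,0]},{"translation":[0,0,0],"delta_rot":[0,0,0]},{"translation":[0,0,0.002],"delta_rot":[0,0,0]},{"translation":[0,0,0.012],"delta_rot":[0,0,0]},{"translation":[0,0,0.03],"delta_rot":[0,0,0]},{"translation":[0,0,0.06],"delta_rot":[0,0,0]},{"translation":[0,0,0.09],"delta_rot":[0,0,0]},{"translation":[0,0,0.1],"delta_rot":[0,0,0]}]' 48
python3 -m crank '[{"translation":[-0.02,-0.035,0],"delta_rot":[0,0,0]},{"translation":[-0.04,-0.075,0],"delta_rot":[0,0,0]},{"translation":[-0.06,-0.115,0],"delta_rot":[0,0,0]},{"translation":[-0.08,-0.15,0],"delta_rot":[0,0,0]},{"translation":[-0.1,-0.18,0],"delta_rot":[0,0,0]},{"translation":[-0.11,-0.2,0],"delta_rot":[0,0,0]},{"translation":[-0.11,-0.2,0],"delta_rot":[0,0,0]},{"translation":[-0.11,-0.2,0],"delta_rot":[0,0,0]},{"translation":[-0.11,-0.2,0],"delta_rot":[0,0,0]},{"translation":[-0.11,-0.2,0],"delta_rot":[0,0,0]}]'
python3 beam.py b4; python3 beam.py b5 
python3 - <<'E'
import cv2
p=cv2.imread('pics/sideb5.png');cv2.imwrite('pics/c7.png',cv2.resize(p[115:245,270:410],None,fx=4.6,fy=4.6,interpolation=cv2.INTER_CUBIC))
E
```

```text
time_s: 19.8
tool_pos: [528.4, -16.1, 118.6]
tcp_rot: [[0.971, -0.24, 0.001], [-0.24, -0.971, 0.0], [0.001, -0.0, -1.0]]
contact_force: [-0.4, -0.5, 0.6]
width: 17.8
time_s: 20.4
tool_pos: [528.1, -16.1, 115.3]
tcp_rot: [[0.971, -0.24, -0.0], [-0.24, -0.971, 0.0], [-0.0, -0.0, -1.0]]
contact_force: [-0.9, 0.2, -0.0]
width: 18.0
time_s: 21.3
tool_pos: [529.8, -16.2, 219.8]
tcp_rot: [[0.971, -0.24, 0.007], [-0.24, -0.971, 0.0], [0.007, -0.002, -1.0]]
contact_force: [-0.2, -0.5, 0.4]
width: 41.0
time_s: 22.3
tool_pos: [418.5, -215.4, 215.3]
tcp_rot: [[0.971, -0.239, -0.0], [-0.239, -0.971, 0.0], [-0.0, -0.0, -1.0]]
contact_force: [0.5, -0.2, 0.2]
width: 41.1
side wpan (np.float64(110.61), 492) jpan (np.float64(nan), 0) angle nan diff g nan
top wpan (np.float64(109.21), 608) jpan (np.float64(109.48), 867) angle -0.001 diff g -1.0
side wpan (np.float64(110.71), 485) jpan (np.float64(nan), 0) angle nan diff g nan
top wpan (np.float64(109.21), 608) jpan (np.float64(109.37), 864) angle -0.0006 diff g -1.0
  return _methods._mean(a, axis=axis, dtype=dtype,
  ret = ret.dtype.type(ret / rcount)
  return _methods._mean(a, axis=axis, dtype=dtype,
  ret = ret.dtype.type(ret / rcount)
```

View pics/c7.png

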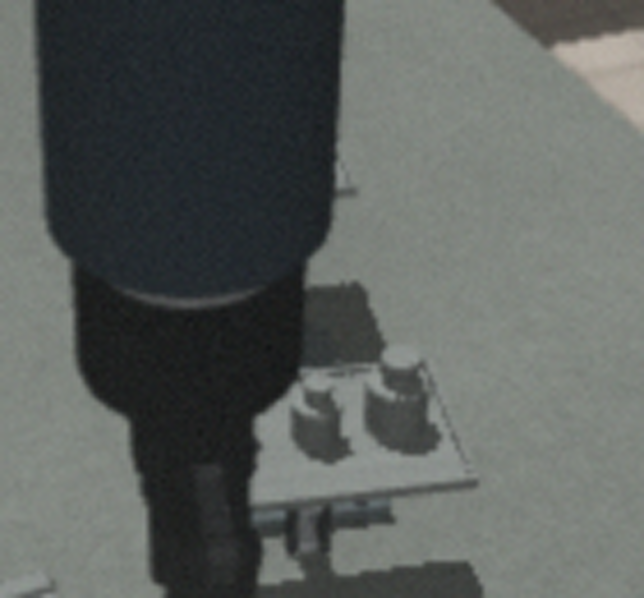

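The beam is level to about 1 g, and the large and medium weights stand upright. The arm hides the small one, so I move aside to check it.

```bash
python3 -m crank '[{"translation":[0.0,-0.04,0],"delta_rot":[0,0,0]},{"translation":[0,-0.08,0],"delta_rot":[0,0,0]},{"translation":[0,-0.12,0.0],"delta_rot":[0,0,0]},{"translation":[-0.03,-0.15,0],"delta_rot":[0,0,0]},{"translation":[-0.06,-0.17,0],"delta_rot":[0,0,0]},{"translation":[-0.09,-0.18,0],"delta_rot":[0,0,0]},{"translation":[-0.12,-0.18,0],"delta_rot":[0,0,0]},{"translation":[-0.12,-0.18,0],"delta_rot":[0,0,0]},{"translation":[-0.12,-0.18,0],"delta_rot":[0,0,0]}]'
python3 beam.py b6 2>/dev/null
python3 - <<'E'
import cv2,numpy as np
p=cv2.imread('pics/sideb6.png');q=cv2.imread('pics/topb6.png')
cv2.imwrite('pics/c8.png',np.hstack([cv2.resize(p[115:245,270:410],(400,371)),cv2.resize(q[120:250,190:330],(400,371))]))
E
```

```text
time_s: 23.4
tool_pos: [298.0, -396.2, 215.5]
tcp_rot: [[0.971, -0.241, 0.001], [-0.241, -0.971, -0.0], [0.001, 0.0, -1.0]]
contact_force: [0.2, 1.0, 0.0]
width: 41.2
side wpan (np.float64(110.6), 616) jpan (np.float64(110.6), 77) angle 0.0 diff g 0.0
top wpan (np.float64(109.26), 1383) jpan (np.float64(109.36), 865) angle -0.0004 diff g -0.0
```

View pics/c8.png

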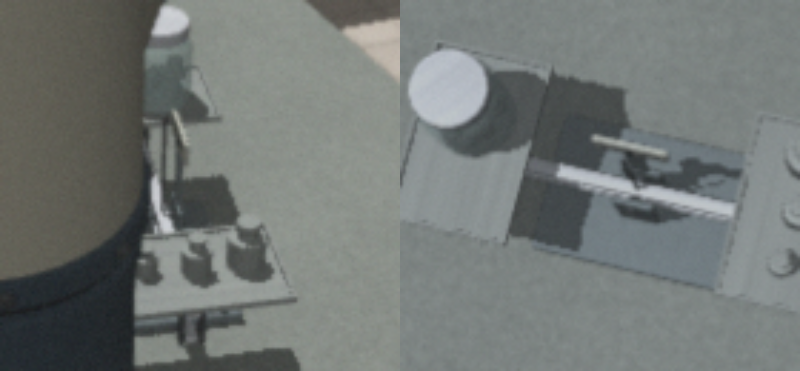

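All three weights stand upright on the pan, at left-crop (147,265), (197,258) and (248,245). The jar is on its pan, both pans are level, and the arm is clear, so I hand in.

```bash
python3 -c "
from station import env
print(env.close_job())"
```

```text
the job is handed in; nothing more can be done
None
```

The beam floats level with all three steel weights standing upright on the empty pan, so the jar weighs about 350 g (200 + 100 + 50). I set the large weight down first, then the medium, then the small, and handed the job in at about 23.5 s.

- **Beam readings:** with the large weight alone the beam stayed on its stop. With the medium added, about 48 g was still missing. With all three, the pan heights differ by about 0.1 mm in the last two views, which is within 1 g of level.
- **Final pictures:** the jar stands on its pan and the gripper is clear of everything. I never gripped the yellow and brown look-alikes or the other bystanders. I did not take a separate last picture of them.
- **Checks that disagreed:**
  - The side camera reads about 1.4 mm higher than the top camera, within the calibration tolerance.
  - In three of the earlier checks the jar pan was hidden from the side camera, so those relied on the top camera. The last one agreed in both views.
  - The force reading showed about 6 N while gripping the large weight, well under the limits.

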